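# Reset the bench interlock with both round buttons

## Robot

A 6-joint arm with a two-finger parallel gripper is mounted at the origin on a cart in front of the work surface, level with it; the furniture and walls round the work are solid. World frame = base frame: x ahead of the robot, y to its left, z up, the work surface at z = 0. Lengths are in mm, angles in rad, forces in N, time in s.
With the tool pointing down it reaches from about 375 to 925 mm from the base axis. Payload 5.7 kg.
Tool frame: the origin (TCP) lies at the very end of the fingers, on their centre line; the grasp point (between the pads) lies 19 mm behind it; z points along the fingers, y is the line along which they close (so a half turn about z gives the same grasp; the last joint's range is limited). The gripper opens to 88 mm and grips with 3 to 60 N. Pads are 20 mm wide; open, the fingers measure 115 mm over their backs; the gripper's body (75 mm by 178 mm) begins 61 mm behind the grasp point.
Start: joints at [-1.461, 0.359, 1.51, -0, 1.272, -0.115], TCP at [133.733, -584.871, 197.823] pointing down, gripper open.
Joint ranges: [-2.97, 2.97], [-1.01, 2.36], [0.21, 2.38], [-0.96, 4.11], [0.2, 2.71], [-2.98, 2.98]. Speed limits (rad/s): [2.39, 2.39, 3.14, 3.14, 3.14, 3.14].

## Interface

Orientations are given as a unit quaternion [x, y, z, w].
In Python, from plant import env, solver, viewer, workorder, finder gives the robot as it stands. The module is installed in compiled form; this text tells all that it offers. Calls block until the motion is done:
- env.move_pose(position, orientation): joint-space move of the TCP to a pose.
- env.move_straight(position, velocity=150, rotation=None, guard=None): straight line of the TCP; rotation=None keeps the orientation; velocity is the mean speed in mm/s. With guard (N) it stops when the force on the tool has changed by that much, and returns True; else False.
- env.set_joints(angles): joint-space move.
- env.gripper_to(opening, strength=None): finger opening in mm; strength is the grip in N (None keeps the last); returns when the fingers have stopped.
- env.dwell(seconds).
- solver.ik(position, orientation): joint angles nearest the present ones, or None.
- env.state(): the state.
- viewer.snapshot(name): name is "side" or "top" or "wrist"; returns a dict with "frame" (384x512x3 uint8, blue, green, red), "K" (3x3 intrinsics, pixels), "R" (3x3) and "t" (3): a world point X has camera coordinates R X + t; the wrist camera has in their place "hand_eye" (4x4, takes a point from camera to tool coordinates, whose origin is the TCP and whose axes are the flange's). Camera axes: x right, y down, z forward; pixel columns grow to the right and rows downward; lengths in mm; the calibration is good to about 2 mm. The wrist camera is an equidistant fisheye: a pixel r from the principal point sees the ray r / f radians off the axis. A picture is of the moment at which its call begins: read the wrist's pose just before it. There is no depth.
A pose or a line that the arm cannot do raises env.IKError and nothing moves.
- workorder.sign_off(): hands the job in; it is judged then, once.
Trained networks look in a picture, given as the dict that the camera call returned (one of the last four; its "shot" number tells which), for a name from the list of things; names that differ only in an ending like _2 or _b are one class to them, and where a whole thing is asked for, a point or a joint stands for the part that bears it (a point fixed in the world has none). Each returns a list of dicts, best first, with "confidence" (0 to 1); they miss things now and then, are a little off and sometimes report something else, mostly with a low value. They report only what shows in the picture. A call takes as long as a camera call. They do not tell look-alikes from the thing itself.
- finder.trace(picture, thing): "pixels" (384x512 bool, what is visible of it) and "position" ([column, row] in pixels, amid what is visible of it).
- finder.landmark_of(picture, thing): "position" ([column, row] in pixels: a listed point, or the origin of a listed thing).
The state is a dict: "time_s": time; "joint_pos": joint angles; "qd": joint speeds; "effort": joint torques, N m; "tcp_pos": TCP position; "tool_rot": TCP orientation; "ft_force": force on the tool from outside, world axes, zero at the start; "moment": the same for the moment, N m; "opening": finger opening in mm; "grasp_force": force on a finger pad.
Only numpy, scipy, OpenCV 4.12 (cv2) and the standard library are available. Lean on these libraries where they do the work, as an engineer would, in place of code of your own. Each camera call takes 0.05 s, during which the arm holds its last target. There are 200 camera calls.

## Task

Two grey control boxes stand on the bench, one with a pair of round buttons and one with a pair of square ones. Reset the interlock: with one fingertip on each, press both round buttons fully down together, hold both down for three seconds without letting up, then let them spring back and move clear. Only touch and press: leave the square buttons alone, and do not lift or shift the boxes or the things around them.

Things in the scene. Friction and masses are not known exactly. Their poses are not given: they have to be found in the camera images.
- reset_box: The box to work on. Grey box 100 (x) x 150 (y) x 48 mm high, about 1.2 kg, loose on the bench, two round buttons on its flat top at x = -10, y = +30 and -30 mm; between them a rib 6 mm wide, 4.5 mm high. Origin: centre of underside; z up; at yaw 0 x points away from the robot, y to its left. A small lamp dome lies behind the buttons.
- jog_box: Not to be used. Grey box 100 (x) x 150 (y) x 48 mm high, about 1.2 kg, loose on the bench, two square (26 x 26 mm) buttons on its flat top at x = -10, y = +30 and -30 mm; between them a rib 6 mm wide, 4.5 mm high. Origin: centre of underside; z up; at yaw 0 x points away from the robot, y to its left. Either box may be the left one.
- round_left_top (a point): Centre of the top face of the round button at y = +30 mm of reset_box: flat black disc 28 mm in diameter, its top 60 mm above the bench when up (12 mm above the box top), 5 mm above the box top when fully down. Moves with the button.
- round_left (a joint): Travel of the same round button: 0 = up, 0.007 m = fully down at its stop. Spring: 1.6 N to start it, 4.4 N to hold it at the stop (about 9 N for both); it springs up again when let go.
- square_left (a joint): Travel of the square button at y = +30 mm of jog_box: 0 = up, 0.007 m = fully down; same height and spring as the round ones.
- round_right_top (a point): Centre of the top face of the round button at y = -30 mm of reset_box: flat black disc 28 mm in diameter, its top 60 mm above the bench when up (12 mm above the box top), 5 mm above the box top when fully down. Moves with the button.
- round_right (a joint): Travel of the same round button: 0 = up, 0.007 m = fully down at its stop. Spring: 1.6 N to start it, 4.4 N to hold it at the stop (about 9 N for both); it springs up again when let go.
- square_right (a joint): Travel of the square button at y = -30 mm of jog_box: 0 = up, 0.007 m = fully down; same height and spring as the round ones.
- marker: Bystander: white marker pen with cap, 16x128x16 mm, lying. Origin at the centre of its underside.
- stopper: Bystander: rubber stopper, 35 mm wide, 28 mm high. Origin at the centre of its underside.
- timer: Bystander: flat white timer, 66x62x14 mm. Origin at the centre of its underside.
- beaker: Bystander: beaker, 65x70 mm, 90 mm high. Origin at the centre of its underside.
- tape: Bystander: roll of tape lying flat, 66 mm, 18 mm high. Origin at the centre of its underside.
- strips: Bystander: small flat box, 38x82x20 mm. Origin at the centre of its underside.
- salt: Bystander: white bottle with screw cap, 62 mm wide, 125 mm high. Origin at the centre of its underside.
- wash: Bystander: wash bottle with bent spout, 67x95 mm, 183 mm high. Origin at the centre of its underside.
There are look-alikes about, which are no part of the job. Leave any turquoise look-alike of the reset_box alone.

How it is judged (in metres and radians):
On the way:
1. both round buttons are down together (each more than 5 mm of its 7 mm) without a break for 2.5 s (value of joint each of round_left, round_right above 0.005 m), for 2.5 s.
At the end, for the whole second after the job is handed in: After the hold all four buttons are up again (within 1 mm), both boxes stand within 15 mm and every bystander within 20 mm of where they stood (value of joint each of round_left, round_right, square_left, square_right below 0.001 m and distance of each of reset_box, jog_box from where it was at the start of the episode below 0.015 m and distance of each of marker, stopper, timer, beaker, tape, strips, salt, wash from where it was at the start of the episode below 0.02 m); the robot touches nothing.
It fails at once if one round button is pressed (more than 5 mm) while the other is still up (less than 1 mm) ((value of joint round_left above 0.005 m and value of joint round_right below 0.001 m) or (value of joint round_right above 0.005 m and value of joint round_left below 0.001 m)).
It fails at once if a square button is pressed (more than 3 mm) (value of joint any of square_left, square_right above 0.003 m).
It fails at once if a control box is lifted, tipped, carried or shoved (moved more than 15 mm, or tilted more than 0.15 rad) (distance of any of reset_box, jog_box from where it was at the start of the episode above 0.015 m or angle between any of reset_box, jog_box's own z axis and vertical above 0.15 rad).
It fails at once if a bystander is lifted or shifted (moved more than 20 mm) (distance of any of marker, stopper, timer, beaker, tape, strips, salt, wash from where it was at the start of the episode above 0.02 m).
It also fails if it takes over 35 s, if anything falls off the work surface, if the arm or the gripper's body presses on something with over 40 N, if the wrist force passes 120 N, or if a joint passes its speed limit or range.

## Working session

There is one attempt and no reset: what is moved stays moved. The work goes in short steps, each a Python script; the robot and the scene stay as the last script left them, time stands still between calls to the robot, and variables do not carry over. Pictures are saved under pics/ and viewed, at most 10 in all, crops included, and the job is handed in when it is done.

```bash
mkdir -p pics; cat > h.py <<'E'
import numpy as np, cv2
from plant import env, solver, viewer, workorder, finder
def ray_to_z(p,uv,z):
    K,R,t=map(np.array,(p["K"],p["R"],p["t"]))
    d=R.T@np.linalg.inv(K)@np.array([uv[0],uv[1],1.]); c=-R.T@t
    return c+d*(z-c[2])/d[2]
E
python3 - <<'E'
from h import *
ims=[]
for n in("top","side"):
    p=viewer.snapshot(n); ims.append(p["frame"])
    print(n,p.keys())
    for th,z in(("round_left_top",60),("round_right_top",60),("reset_box",0),("jog_box",0)):
        for r in finder.landmark_of(p,th)[:3]:
            print(th,np.round(r["position"],1),round(r["confidence"],2),ray_to_z(p,r["position"],z).round(1))
    cv2.imwrite(f"pics/{n}.png",cv2.resize(p["frame"],(800,600)))
s=env.state();print(s["time_s"],s["tool_rot"],s["tcp_pos"])
E
```

```text
top dict_keys(['frame', 'K', 'R', 't', 'shot'])
round_left_top [292.7 179.6] 0.63 [ 609.6 -124.1   60. ]
round_left_top [187.1 233.9] 0.49 [415.5 221.9  60. ]
round_right_top [174.7 228.6] 0.63 [431.7 264.1  60. ]
round_right_top [308.8 189.9] 0.46 [ 575.8 -179.    60. ]
round_right_top [254.6 224.4] 0.37 [ 4.538e+02 -1.000e-01  6.000e+01]
reset_box [298.8 188. ] 0.96 [ 592.7 -150.8    0. ]
reset_box [182.1 238.6] 0.55 [402.6 249.4   0. ]
jog_box [208.3 184.7] 0.97 [594.7 169.5   0. ]
jog_box [257.9 171.3] 0.23 [648.7  -4.4   0. ]
side dict_keys(['frame', 'K', 'R', 't', 'shot'])
round_left_top [276.7 216.8] 0.45 [ 598.8 -131.7   60. ]
round_left_top [268.5 327.6] 0.39 [ 419.9 -505.1   60. ]
round_right_top [274.9 227.1] 0.64 [ 574.5 -174.6   60. ]
round_right_top [200.1 158.8] 0.57 [445.  279.2  60. ]
reset_box [278.5 232.2] 0.76 [ 602.3 -145.5    0. ]
reset_box [191.6 177.3] 0.59 [398.8 252.3  -0. ]
jog_box [244.6 175.5] 0.68 [599.3 192.6   0. ]
0.5 [ 9.93690934e-01  1.12153094e-01 -9.32101569e-06 -1.05018978e-04] [ 133.71440575 -584.83411935  197.78568223]
```

View pics/top.png

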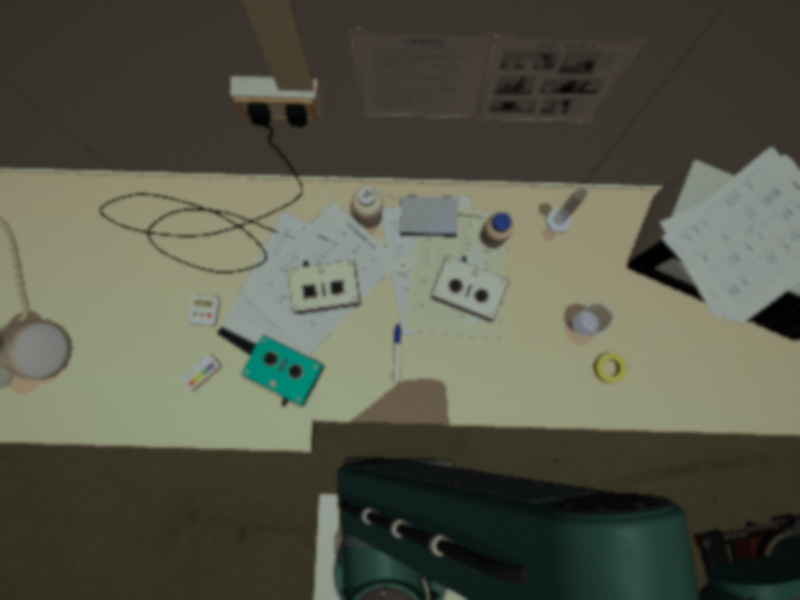

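View pics/side.png

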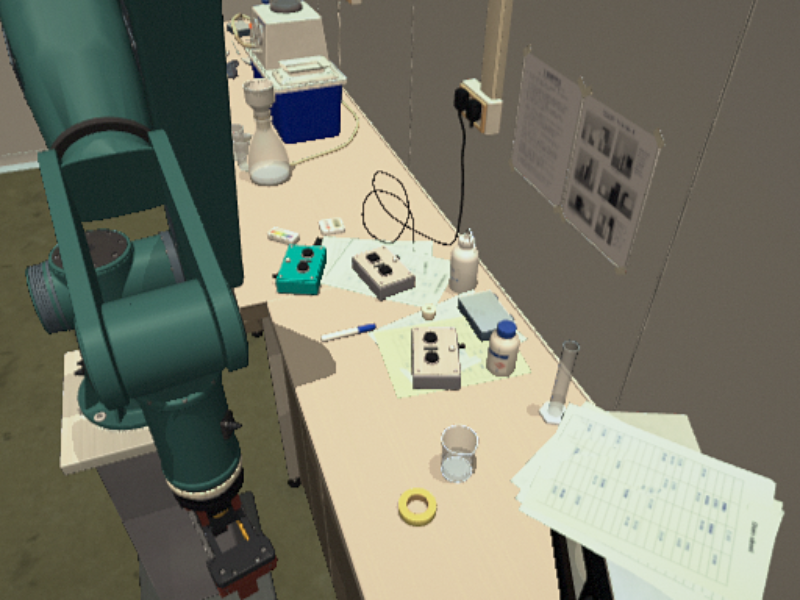

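The right grey box has the round buttons, at 800-px positions (456,285) and (482,296), which agrees with the landmarks. The square-button box is at (325,287), and the turquoise look-alike is at (283,368). The salt bottle stands behind the right end of the reset box, at (500,228). I'll hover over the reset box and refine with the wrist camera.

```bash
cat >> h.py <<'E'
from scipy.spatial.transform import Rotation as Ro
def quat(yaw,flip=1):
    y=flip*np.array([-np.sin(yaw),np.cos(yaw),0]); z=np.array([0,0,-1.]); x=np.cross(y,z)
    return Ro.from_matrix(np.c_[x,y,z]).as_quat()
def bestquat(pos,yaw):
    q0=np.array(env.state()["joint_pos"]); c=[]
    for f in(1,-1):
        s=solver.ik(pos,quat(yaw,f))
        if s is not None: c.append((np.abs(np.array(s)-q0).max(),f))
    print(c); return quat(yaw,min(c)[1])
def wray(p,uv,z,tcp,q):
    K=np.array(p["K"]);H=np.array(p["hand_eye"])
    a=np.array([(uv[0]-K[0,2])/K[0,0],(uv[1]-K[1,2])/K[1,1]]);r=np.linalg.norm(a)
    d=np.r_[np.sin(r)*a/max(r,1e-9),np.cos(r)]
    R=Ro.from_quat(q).as_matrix(); d=R@H[:3,:3]@d; c=R@H[:3,3]+tcp
    return c+d*(z-c[2])/d[2]
def look(name):
    s=env.state();p=viewer.snapshot("wrist"); cv2.imwrite(f"pics/{name}.png",cv2.resize(p["frame"],(800,600)))
    for th,z in(("round_left_top",60),("round_right_top",60),("reset_box",0),("salt",0)):
        for r in finder.landmark_of(p,th)[:3]:
            print(th,np.round(r["position"],1),round(r["confidence"],2),wray(p,r["position"],z,s["tcp_pos"],s["tool_rot"]).round(1))
E
python3 - <<'E'
from h import *
s=env.state(); p=np.array(s["tcp_pos"])
env.move_straight([p[0],p[1],290],250)
t=[592,-151,250]; q=bestquat(t,-0.53)
env.move_pose(t,q)
env.gripper_to(46.5)
look("w1"); s=env.state();print(s["time_s"],s["opening"],s["tcp_pos"],s["ft_force"])
E
```

```text
[(np.float64(1.288407226955071), 1), (np.float64(1.8531854266347223), -1)]
round_left_top [280.7 159.9] 0.87 [ 596.9 -120.6   60. ]
round_right_top [238.4 165.6] 0.75 [ 575.8 -171.6   60. ]
round_right_top [359.8 143.1] 0.23 [629.  -17.4  60. ]
reset_box [258.3 164. ] 0.63 [ 597.8 -154.6    0. ]
salt [272.7 250.3] 0.89 [ 735.3 -207.5    0. ]
4.325 46.425108534819884 [ 592.02849197 -150.99848153  249.98816831] [-0.19936473  0.21444784 -0.1899266 ]
```

View pics/w1.png

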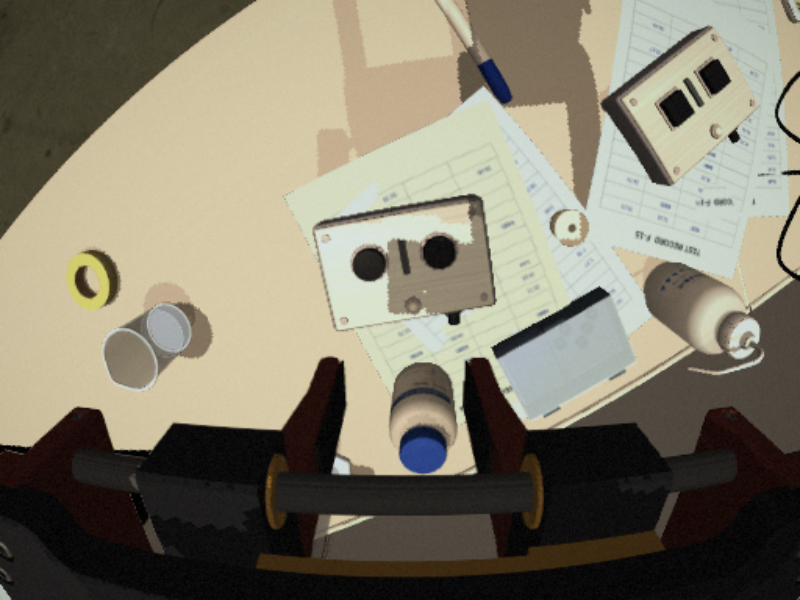

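The wrist view at 800 px shows the round buttons at (369,264) and (439,251), with the rib between them and the lamp dome at (413,305). I'll refine from the dark blobs at a lower, re-aligned pose.

```bash
cat >> h.py <<'E'
def blobs(name,guess):
    s=env.state();p=viewer.snapshot("wrist");g=p["frame"].max(2)
    n,l,st,c=cv2.connectedComponentsWithStats((g<55).astype(np.uint8)); out=[]
    for i in range(1,n):
        if 100<st[i,4]<4000:
            w=wray(p,c[i],60,s["tcp_pos"],s["tool_rot"])
            if min(np.linalg.norm(w[:2]-x) for x in guess)<40: out.append(w[:2]); print(c[i].round(1),st[i],w.round(1))
    cv2.imwrite(f"pics/{name}.png",cv2.resize(p["frame"],(800,600)))
    for th in("round_left_top","round_right_top"):
        for r in finder.landmark_of(p,th)[:1]: print(th,np.round(r["position"],1),round(r["confidence"],2),wray(p,r["position"],60,s["tcp_pos"],s["tool_rot"]).round(1))
E
python3 - <<'E'
from h import *
g=[np.array([597,-120]),np.array([572,-173])]
blobs("w2",g)
t=[585,-147,150]; q=bestquat(t,-0.44)
env.move_straight(t,150,rotation=q)
blobs("w3",g); print(env.state()["time_s"])
E
```

```text
[280.7 161.1] [271 151  21  21 345] [ 598.3 -121.3   60. ]
[236.  168.7] [226 159  21  20 335] [ 577.7 -176.4   60. ]
round_left_top [278.6 161.7] 0.76 [ 597.6 -124.1   60. ]
round_right_top [239.1 167.9] 0.89 [ 578.8 -172.4   60. ]
[(np.float64(0.21795384763226866), 1), (np.float64(3.0537113659349333), -1)]
[257.7 190.7] [254 177   8  29 146] [ 585.6 -148.    60. ]
[287.7 189.9] [274 176  28  29 624] [ 597.4 -121.2   60. ]
[228.2 194.9] [215 181  27  29 607] [ 577.2 -176.1   60. ]
round_left_top [287.1 191.9] 0.96 [ 599.1 -122.5   60. ]
round_right_top [228.  197.5] 0.55 [ 579.5 -177.5   60. ]
5.4417
```

View pics/w3.png

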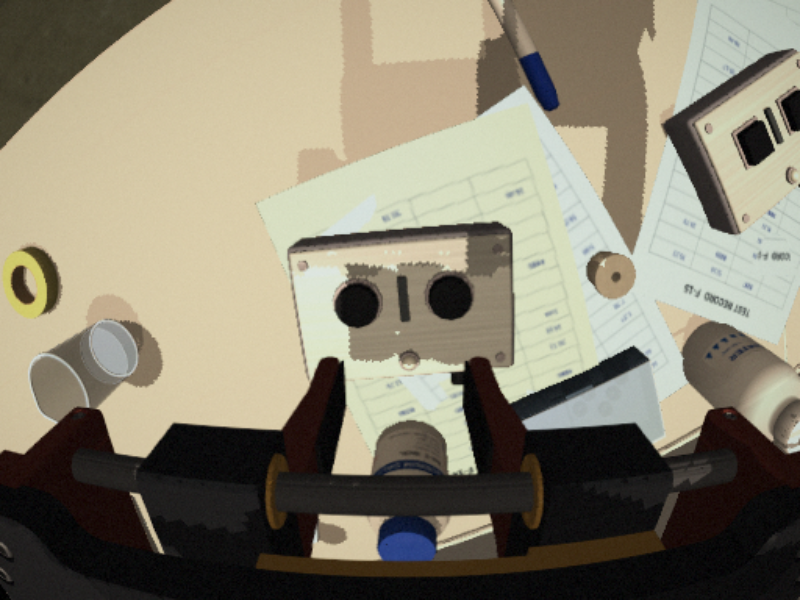

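The buttons show at 800-px (357,305) and (450,297), both cleanly visible, and the positions agree from the two heights. The midpoint is (587.3,-148.7) at yaw -0.353. I'll align, press with a force guard, hold and release.

```bash
python3 - <<'E'
from h import *
def st(m):
    s=env.state();print(m,round(s["time_s"],2),np.round(s["tcp_pos"],1),np.round(s["ft_force"],1),np.round(s["moment"],2))
x,y=587.3,-148.7
q=bestquat([x,y,100],-0.353)
env.move_straight([x,y,100],100,rotation=q)
env.move_straight([x,y,66],60); st("above")
h=env.move_straight([x,y,50],8,guard=14); st(f"press {h}")
z=env.state()["tcp_pos"][2]
if z<54.5:
    env.dwell(1.7); st("mid"); p=viewer.snapshot("side"); cv2.imwrite("pics/s2.png",cv2.resize(p["frame"][170:280,210:350],(700,550)))
    env.dwell(1.6); st("held")
    env.move_straight([x,y,66],15); env.move_straight([x,y,150],100); st("clear")
E
```

```text
[(np.float64(0.10248115916466016), 1), (np.float64(3.0531669009787468), -1)]
above 6.81 [ 587.3 -148.7   65.9] [-0.4  1.1 -0.1] [ 0.01 -0.16 -0.05]
press False 8.96 [ 587.4 -148.7   50.1] [-0.1  0.5 -0.2] [ 0.04 -0.18 -0.  ]
mid 10.66 [ 587.3 -148.7   50. ] [-0.5  0.5  0.7] [ 0.03 -0.13  0.02]
held 12.31 [ 587.3 -148.7   50. ] [ 1.  -0.1  0.4] [-0.   -0.12  0.02]
clear 14.52 [ 586.7 -148.5  149.4] [ 0.  -0.7 -0.3] [-0.04 -0.13  0.01]
```

View pics/s2.png

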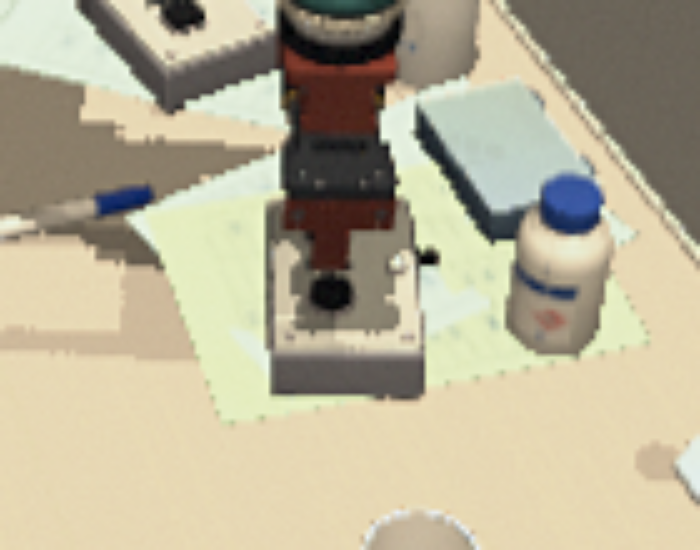

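The side crop (700x550) shows the right button at about (331,293), uncovered. The fingertip ends at about (330,268), so the gripper sits too far left, or the fingers are too close together. I'll measure both in the same camera.

```bash
python3 - <<'E'
from h import *
s=env.state(); print(s["opening"])
p=viewer.snapshot("side")
print("tip z50",ray_to_z(p,[276,223.6],50).round(1),"z60",ray_to_z(p,[276,223.6],60).round(1),"z70",ray_to_z(p,[276,223.6],70).round(1))
print("btn",ray_to_z(p,[276.2,228.6],60).round(1))
w=viewer.snapshot("wrist"); print(np.array(w["hand_eye"]).round(3),np.array(w["K"]).round(1))
K,R,t=map(np.array,(p["K"],p["R"],p["t"]))
Rt=Ro.from_quat(s["tool_rot"]).as_matrix()
for y in(-1,1):
  for half in (s["opening"]/2,s["opening"]/2+13.5):
    X=Rt@np.array([0,y*half,0])+s["tcp_pos"]; c=K@(R@X+t); print(y,half,X.round(1),(c[:2]/c[2]).round(1))
cv2.imwrite("pics/s3.png",cv2.resize(p["frame"][140:280,200:360],(800,600),interpolation=cv2.INTER_CUBIC))
blobs("w4",[np.array([597,-121]),np.array([577,-176])])
E
```

```text
46.68722774304971
tip z50 [ 588.5 -151.4   50. ] z60 [ 584.1 -160.8   60. ] z70 [ 579.7 -170.3   70. ]
btn [ 575.8 -182.4   60. ]
[[-0.0000e+00 -9.5200e-01 -3.0500e-01  8.4462e+01]
 [ 1.0000e+00 -0.0000e+00 -0.0000e+00 -3.2000e-02]
 [ 0.0000e+00 -3.0500e-01  9.5200e-01 -1.8675e+02]
 [ 0.0000e+00  0.0000e+00  0.0000e+00  1.0000e+00]] [[297.3   0.  258.3]
 [  0.  297.3 194.7]
 [  0.    0.    1. ]]
-1 23.343613871524855 [ 578.7 -170.4  149.4] [276.8 205.1]
-1 36.84361387152485 [ 574.  -183.1  149.4] [276.9 208. ]
1 23.343613871524855 [ 594.8 -126.6  149.4] [276.1 195.4]
1 36.84361387152485 [ 599.5 -113.9  149.4] [275.9 192.7]
[258.  190.4] [256 176   5  29 141] [ 585.8 -148.6   60. ]
[228.3 191.8] [215 178  28  29 621] [ 577.1 -176.2   60. ]
[288.3 192.1] [275 179  28  28 616] [ 597.6 -121.5   60. ]
round_left_top [287.5 193. ] 0.87 [ 598.2 -122.5   60. ]
round_right_top [231.4 191.5] 0.63 [ 577.9 -173.3   60. ]
```

View pics/s3.png

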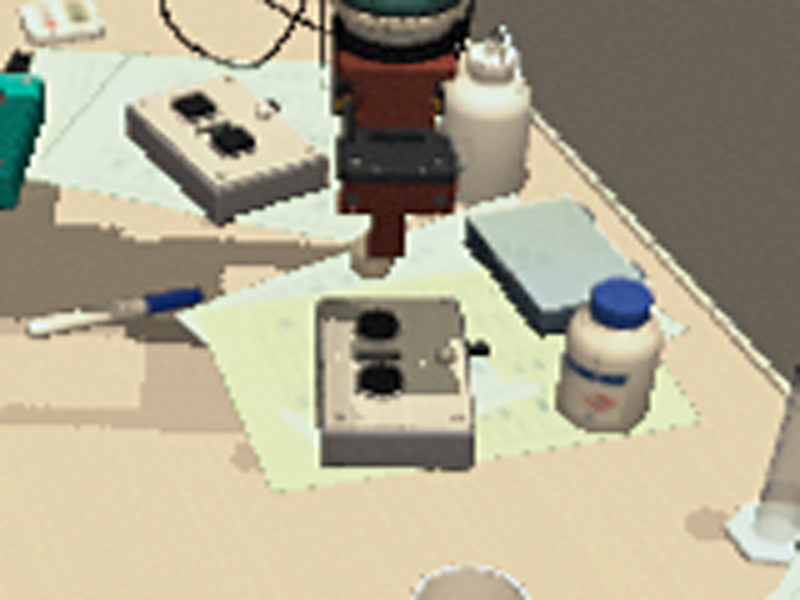

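At reported z=149 the visible fingertip, full-frame (277.6,199.5), lies about 7 px above its predicted place. So the real tip ends roughly 20 mm above the reported TCP, and it never reached the buttons, which explains the zero force. The lateral alignment is right. I'll probe lower to first contact with a light guard and check with a picture.

```bash
python3 - <<'E'
from h import *
def st(m):
    s=env.state();print(m,round(s["time_s"],2),np.round(s["tcp_pos"],1),np.round(s["ft_force"],1),np.round(s["moment"],2))
x,y=587.3,-148.7
env.move_straight([x,y,55],120); st("a")
h=env.move_straight([x,y,30],10,guard=3.2); st(f"probe {h}")
p=viewer.snapshot("side"); a=cv2.resize(p["frame"][185:255,230:330],(800,560),interpolation=cv2.INTER_CUBIC)
cv2.imwrite("pics/s4.png",a); st("after")
E
```

```text
a 15.71 [ 587.9 -148.9   55.6] [-0.1 -0.  -0.1] [ 0.06 -0.13 -0.  ]
probe True 17.51 [ 587.3 -148.7   34.6] [0.3 0.2 3.4] [-0.01 -0.2  -0.03]
after 17.56 [ 587.3 -148.7   34.6] [ 0.6 -0.5  3.9] [ 0.01 -0.17 -0.08]
```

View pics/s4.png

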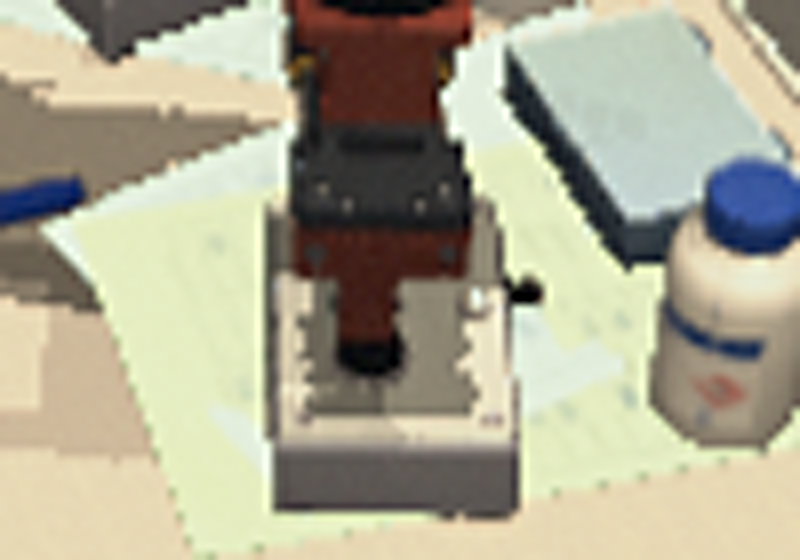

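The right finger stands on the centre of the right button at crop (368,345). The 3.5–3.9 N matches both springs just starting. Now the full press and hold.

```bash
python3 - <<'E'
from h import *
def st(m):
    s=env.state();print(m,round(s["time_s"],2),np.round(s["tcp_pos"],1),np.round(s["ft_force"],1),np.round(s["moment"],2));return s
x,y=587.3,-148.7
h=env.move_straight([x,y,24],8,guard=10); s=st(f"press {h}")
env.dwell(0.3); s=st("settled")
if s["ft_force"][2]<9.5:
    env.move_straight([x,y,s["tcp_pos"][2]-1],8); s=st("more")
p=viewer.snapshot("side"); cv2.imwrite("pics/s5.png",cv2.resize(p["frame"][185:255,230:330],(800,560),interpolation=cv2.INTER_CUBIC))
env.dwell(3.0); st("held")
env.move_straight([x,y,50],20); st("rel")
env.move_straight([x,y,160],120); st("clear")
p=viewer.snapshot("side"); cv2.imwrite("pics/s6.png",cv2.resize(p["frame"][140:280,200:360],(800,600),interpolation=cv2.INTER_CUBIC))
blobs("w5",[np.array([597,-121]),np.array([577,-176])])
E
```

```text
press True 18.38 [ 587.3 -148.7   28.8] [-1.7  1.   8.9] [ 0.15  0.11 -0.01]
settled 18.68 [ 587.3 -148.7   28.9] [-1.   0.7  8.1] [0.14 0.14 0.02]
more 18.96 [ 587.4 -148.7   28.6] [-0.7 -0.3  9.9] [ 0.08  0.03 -0.  ]
held 22.01 [ 587.3 -148.7   28.6] [-0.6  0.4  9.9] [ 0.06  0.08 -0.  ]
rel 23.27 [ 587.2 -148.7   49.9] [0.1 0.  0.5] [ 0.01 -0.13  0.  ]
clear 24.33 [ 586.6 -148.5  159.2] [-0.8 -0.5 -0.5] [ 0.   -0.15  0.03]
[258.  187.5] [256 174   5  28 140] [ 585.6 -148.5   60. ]
[229.2 189.1] [216 176  27  27 577] [ 577.1 -176.3   60. ]
[287.4 189.4] [274 176  28  28 574] [ 597.7 -121.5   60. ]
round_left_top [289.5 191. ] 0.87 [ 600. -120.   60.]
round_right_top [233.3 188. ] 0.96 [ 577.5 -172.    60. ]
```

View pics/s6.png

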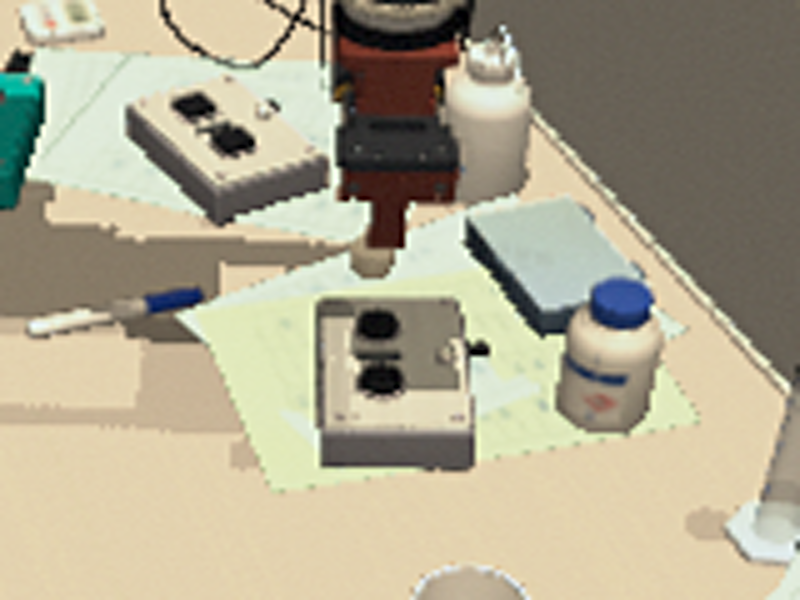

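The side view shows both buttons back up at (378,325) and (380,380), with the boxes and neighbours unmoved. The hold lasted over 3 s at 9.9 N, stiff against the stops, with balanced moments.

```bash
python3 -c "
from h import *
print(workorder.sign_off(), env.state()['time_s'])"
```

```text
the job is handed in; nothing more can be done
the job is handed in; nothing more can be done
```

I pressed both round buttons together at about 9.9 N, held them for just over 3 s and released them. The first try stopped above the buttons without touching them. The last pictures show both buttons back up and nothing moved; the job is handed in, but no verdict came back.

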